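# Bring the board carriage to its index notch

### The arm

A 7-joint arm with a two-finger parallel gripper is mounted at the origin on a cart in front of the work surface, level with it; the furniture and walls round the work are solid. World frame = base frame: x ahead of the robot, y to its left, z up, the work surface at z = 0. Lengths are in mm, angles in rad, forces in N, time in s.
With the tool pointing down it reaches from about 400 to 875 mm from the base axis. Payload 4.4 kg.
Tool frame: the origin (TCP) lies where the fingers leave the gripper's body, on its centre line; the fingertips stand 73 mm ahead of it and the grasp point (between the pads) lies 54 mm ahead of it; z points along the fingers, y is the line along which they close (so a half turn about z gives the same grasp; the last joint's range is limited). The gripper opens to 85 mm and grips with 20 to 120 N. Pads are 22 mm wide; open, the fingers measure 114 mm over their backs; the gripper's body (76 mm by 85 mm) begins 54 mm behind the grasp point. The pads swing forward as they close: fully open they stand 13 mm farther back than shut.
Start: joints at [1.134, 0.628, 0.038, 1.517, -0.027, 0.996, -0.02], TCP at [235.56, -605.829, 303.913] pointing down, gripper open.
Joint ranges: [-3.06, 3.06], [-0.37, 2.12], [-1.25, 1.32], [0.18, 2.47], [-1.1, 4.24], [0.23, 1.98], [-2.94, 2.94]. Speed limits (rad/s): [2.57, 2.57, 3.14, 3.14, 3.14, 3.14, 3.14].

### API

Orientations are given as [roll, pitch, yaw] about the fixed x, y, z axes, in that order (R = Rz(yaw) Ry(pitch) Rx(roll)).
In Python, from cell import ctrl gives the robot as it stands.
- The arm moves only by the tool send_rows, never from a script. Its argument "rows" is a list that holds one entry, the list of rows, each a list of 6 numbers: the shift along the tool's x, y, z in cm, then the turn, a rotation vector about the tool's x, y, z in rad. In form: [[[tx, ty, tz, wx, wy, wz], ...]]. A call has 1 to 10 rows; each row is the pose to reach, as a shift and turn from the pose commanded when the call began, along the tool's axes at that moment; what a row does not reach only later rows make up. A row lasts 1/10 s, in which the tool goes at most 50 mm and 8.59 degrees, less where a joint would pass 70% of its speed; a pose out of reach is approached as far as the arm can. A call with a gripper value outside its range is refused whole. "grip" is the closure in counts, from 0 (fully open) to 255 (shut), set as the call begins (left out, the last holds). The fingers move at their own pace and stop on an object; the grip force is fixed at half the most. Time passes only in rows, so rows that repeat a pose let the fingers close. It gives the time, the measured TCP pose, the force, the opening and the grip force at its end, in the units of the state.
- ctrl.read_state(): the state, without advancing time (a new reading comes with each control period).
- ctrl.get_image(name): name is "scene" or "top" or "wrist"; returns a dict with "pixels" (400x640x3 uint8, red, green, blue), "fx", "fy", "cx", "cy" (pixels), "D" ([k1, k2, p1, p2, k3] as OpenCV has them; the pictures are not rectified), "extrinsics" (4x4, takes a point from camera to world coordinates); the wrist camera has in their place "mount" (4x4, takes a point from camera to tool coordinates, whose origin is the TCP and whose axes are the flange's). Camera axes: x right, y up, looking along -z (the intrinsics and any distortion apply to the point x, -y, -z); pixel columns grow to the right and rows downward; lengths in mm; the calibration is good to about 2 mm. A picture is of the moment at which its call begins: read the wrist's pose just before it. There is no depth.
- ctrl.finish_job(): hands the job in; it is judged then, once.
The state is a dict: "clock": time; "qpos": joint angles; "qd": joint speeds; "tau": joint torques, N m; "eef_pos": TCP position; "tool_rot": TCP orientation; "force": force on the tool from outside, world axes, zero at the start; "torque": the same for the moment, N m; "width": finger opening in mm; "gripper_force": force on a finger pad.
Only numpy, scipy, OpenCV 4.12 (cv2) and the standard library are available. Lean on these libraries where they do the work, as an engineer would, in place of code of your own. Each camera call takes 0.05 s, during which the arm holds its last target. There are 200 camera calls.

### The job

A jar stands in the channel of the board slide, in the way of the carriage: first, before you move the carriage, lift the jar out and set it upright on the open bench, clear of the slide, and let go of it. Then grip the carriage by its upright post and slide it left along the rail until you feel its ball detent drop into the notch, and finish with the post firmly gripped there, the carriage still and the ball seated in the notch. Do not push the jar with the carriage, do not tip it over, and leave the other things on the bench alone.

Things in the scene. Friction and masses are not known exactly. Their poses are not given: they have to be found in the camera images.
- slide: board slide fixed to the bench: aluminium base 110 x 400 x 10 mm with a channel along its y axis between two walls, tops 30 mm above the bench. Origin at bench height, mid-length in the channel; x away from the robot, y along the channel to the left (yaw up to 0.2 rad either way). Base: x -50 to +60, y -200 to +200 mm; inner wall faces at x = -34 and +38 mm
- plunger (a point): centre of the carriage's 12 mm spring ball, on the far (slide +x) side at mid-length of the carriage, 20 mm above the bench. The ball presses on the channel's far wall, a steel strip with one notch: a 10 mm wide gap in its inner face, open to above. The notch lies 20 to 80 mm left of the slide's origin (slide y); where exactly must be felt or seen
- ball (a joint): how far the ball stands out, m: about 0.0005 on the strip's flat face, about 0.0043 seated in the notch, about 0.0015 when 2 mm off the notch's centre. The notch draws the carriage in over the last 5 mm; pushing on from the centre then meets a peak of about 12 N, over 1 to 2 mm. Let go within 3 mm of the centre, the carriage centres itself
- carriage (a joint): carriage position along the slide, m; grows to the left (slide +y). 0: right end, carriage centre at slide y = -125 mm; 0.25: left end; starts at 0 to 0.03. Sliding resistance 2 to 3 N. Aluminium block 62 x 120 mm (x, y), top 33 mm above the bench, with a small circuit board on its left part (its parts reach 48 mm above the bench)
- post (a point): grip post on the carriage: square black upright, 18 x 18 mm, from 33 to 80 mm above the bench, faces along the slide's axes. This point: on its axis, 66 mm above the bench, slide x = 0, 40 mm right (slide -y) of the carriage's centre
- jar: round jar with black lid (fixed), 43 mm diameter, 38 mm tall, 50 to 110 g, upright on the slide's base plate (10 mm above the bench) in the channel, left of the carriage, at least 25 mm from it. Origin: centre of its underside, z up
- rest (a point): a point on the bench behind the slide, at slide x = 125, y = 30 mm: open bench for 50 mm along the slide either way and 15 mm before and behind it, a good place to set the jar
- reel: reel of solder wire, 60 mm diameter, 48 mm tall, standing beyond the right end of the slide; a bystander, leave it. Origin under its middle
- battery: block battery, 48 x 27 x 17 mm, lying behind the slide's left part; a bystander, leave it. Origin under its middle
- driver: screwdriver with red and black handle, 167 mm long, 28 mm thick, lying in front of the slide along it; a bystander, leave it. Origin under its middle
- eraser: white and blue eraser, 42 x 19 x 13 mm, lying to the right of the slide; a bystander, leave it. Origin under its middle
Things that resemble listed ones, but are neither listed nor needed, are in the scene too. Leave any orange look-alike of the jar alone.

How it is judged (in metres and radians):
On the way:
1. the jar stands upright and released on the bench, clear of the slide, the carriage not yet moved ((x of jar in the frame of slide above 0.083 m or x of jar in the frame of slide below -0.073 m or y of jar in the frame of slide above 0.223 m or y of jar in the frame of slide below -0.223 m) and height (world z) of jar between -0.006 and 0.006 m and angle between jar's own z axis and vertical below 0.15 rad and contact force between the fingers and jar below 0.1 N and linear speed of jar below 0.02 m/s and distance of post from where it was at the start of the episode below 0.01 m), for 0.2 s.
At the end, for the whole second after the job is handed in: the ball is seated in the notch (stands out by more than 1.5 mm, which is within about 2 mm of the notch's centre), the carriage is still (under 4 mm/s), the fingers hold it with more than 15 N; the jar stands released and upright (within 0.15 rad) on the bench, its rim clear of the slide's base ((x of jar in the frame of slide above 0.083 m or x of jar in the frame of slide below -0.073 m or y of jar in the frame of slide above 0.223 m or y of jar in the frame of slide below -0.223 m) and height (world z) of jar between -0.006 and 0.006 m and angle between jar's own z axis and vertical below 0.15 rad and contact force between the fingers and jar below 0.1 N and linear speed of jar below 0.02 m/s and value of joint ball above 0.0015 m and velocity of joint carriage between -0.004 and 0.004 m/s and contact force between the fingers and carriage above 15 N); the arm keeps its last pose, push and grip.
It fails at once if the carriage pushes the jar (contact force between carriage and jar above 2 N).
It fails at once if the jar is tipped (angle between jar's own z axis and vertical above 0.7 rad).
It fails at once if a bystander is moved by more than 20 mm (distance of any of reel, battery, driver, eraser from where it was at the start of the episode above 0.02 m).
It also fails if it takes over 66 s, if anything falls off the work surface, if the arm or the gripper's body presses on something with over 40 N, if the wrist force passes 120 N, or if a joint passes its speed limit or range.

## Working session

There is one attempt and no reset: what is moved stays moved. The work goes in short steps, Python scripts to look and compute and a tool call to move; the robot and the scene stay as the last step left them, time stands still between calls to the robot, and variables do not carry over. Pictures are saved under pics/ and viewed, at most 10 in all, crops included, and the job is handed in when it is done.

Besides the shell and the picture viewer there is one more tool, called after "Call:" by a JSON object that holds its "op" and its "data". send_rows: Moves the arm, as the interface text tells. Its arguments: {"type":"object","properties":{"rows":{"type":"array","items":{"type":"array","items":{"type":"array","items":{"type":"number"}}}},"grip":{"type":"number"}},"required":["rows"]}

```bash
mkdir -p pics; cat > h.py <<'E'
import numpy as np, cv2, json
from cell import ctrl
from scipy.spatial.transform import Rotation as R
def snap(name,fn):
    st=ctrl.read_state(); im=ctrl.get_image(name)
    cv2.imwrite(f'pics/{fn}.png',im['pixels'][:,:,::-1])
    if 'extrinsics' in im: T=np.array(im['extrinsics'])
    else:
        W=np.eye(4); W[:3,:3]=R.from_euler('xyz',st['tool_rot']).as_matrix(); W[:3,3]=st['eef_pos']
        T=W@np.array(im['mount'])
    d=dict(T=T.tolist(),K=[im[k] for k in('fx','fy','cx','cy')],D=list(map(float,im['D'])))
    json.dump(d,open(f'pics/{fn}.json','w')); return im
def KD(d):
    fx,fy,cx,cy=d['K']; return np.array([[fx,0,cx],[0,fy,cy],[0,0,1.]]),np.array(d['D'])
def pt(fn,u,v,z):
    d=json.load(open(f'pics/{fn}.json'));K,D=KD(d);T=np.array(d['T'])
    x,y=cv2.undistortPoints(np.array([[[u,v]]],float),K,D)[0,0]
    r=T[:3,:3]@[x,-y,-1]; o=T[:3,3]; return o+r*(z-o[2])/r[2]
def px(fn,p):
    d=json.load(open(f'pics/{fn}.json'));K,D=KD(d);T=np.array(d['T'])
    c=T[:3,:3].T@(np.array(p,float)-T[:3,3]); c=c*[1,-1,-1]
    return cv2.projectPoints(c.reshape(1,1,3),np.zeros(3),np.zeros(3),K,D)[0][0,0]
E
python3 - <<'E'
from h import *
s=ctrl.read_state(); print({k:np.round(v,3).tolist() for k,v in s.items()})
snap('top','top0');snap('scene','scene0')
for n in('top0','scene0'):
    d=json.load(open(f'pics/{n}.json'));print(np.round(d['T'],2).tolist(),d['K'])
im=np.vstack([cv2.imread('pics/top0.png')]); cv2.imwrite('pics/top0v.png',cv2.resize(im,(800,500)))
E
```

```text
{'clock': 0.0, 'qpos': [1.134, 0.629, 0.038, 1.518, -0.027, 0.996, -0.02], 'qd': [0.002, -0.003, 0.001, -0.001, -0.001, 0.001, -0.001], 'tau': [0.0, -56.34, 1.226, -19.345, 0.011, 0.01, -0.0], 'eef_pos': [235.396, -605.333, 302.978], 'tool_rot': [-3.14, -0.0, 0.371], 'force': [-0.727, -0.674, -0.418], 'torque': [-0.006, -0.025, -0.024], 'gripper_force': 0.0, 'width': 85.403}
[[-0.01, 0.99, -0.13, 394.9], [-1.0, -0.0, 0.02, -5.38], [0.02, 0.13, 0.99, 1137.41], [0.0, 0.0, 0.0, 1.0]] [464.17832961756426, 464.17832961756426, 323.31086118967545, 193.4948850843719]
[[0.85, 0.3, -0.45, -74.18], [-0.53, 0.46, -0.71, -944.26], [-0.01, 0.84, 0.55, 812.32], [0.0, 0.0, 0.0, 1.0]] [473.5021016727315, 473.5021016727315, 320.1488508205205, 205.43407416960338]
```

View pics/top0.png

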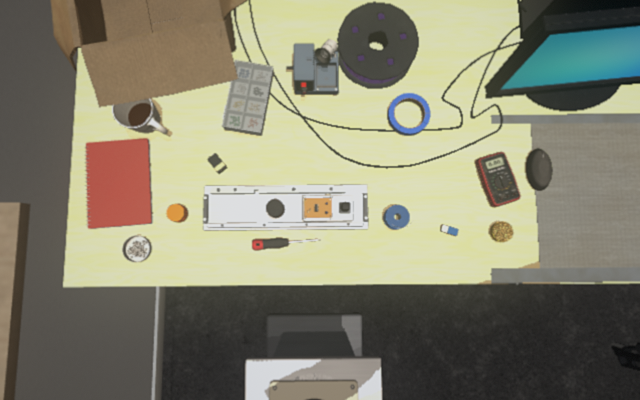

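View pics/scene0.png

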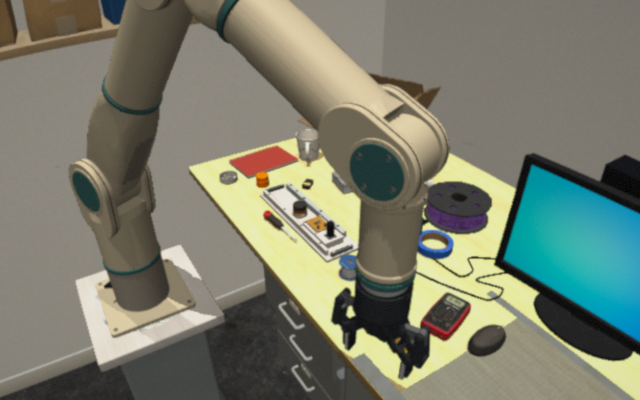

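Candidates for the jar in the top view are the black-lidded round in the channel at (276,208), the orange look-alike at (177,213), the glass tin at (137,249) and the black post at (345,208). The description picks (276,208), which I'll check in a crop.

```bash
python3 - <<'E'
import cv2
im=cv2.imread('pics/top0.png')[150:270,195:375]
cv2.imwrite('pics/c1.png',cv2.resize(im,None,fx=4.4,fy=4.4,interpolation=cv2.INTER_CUBIC))
E
```

```text
(no output)
```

View pics/c1.png

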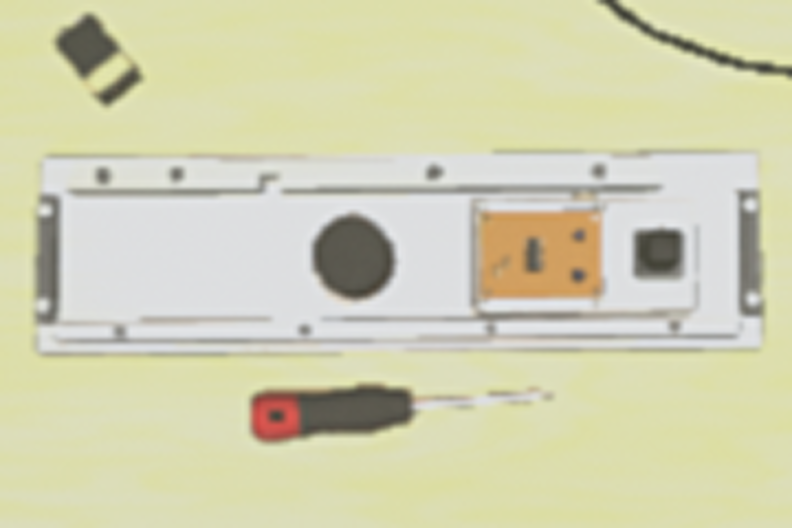

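The crop shows the black jar lid at about (354,257), the post top at (659,252), a notch in the far wall near (270,185), and the base's corners.

```bash
python3 - <<'E'
from h import *
c=lambda u,v,z: pt('top0',195+(u+.5)/4.4-.5,150+(v+.5)/4.4-.5,z)
TL,TR,BR,BL=[c(*a,10) for a in((42,158),(759,152),(763,348),(38,353))]
for a in(TL,TR,BR,BL):print(a.round(1))
yl=((TL-TR)+(BL-BR))[:2]; th=np.arctan2(-yl[0],yl[1]); print('len',np.linalg.norm(yl)/2,'wid',np.linalg.norm(TL-BL),'yaw',th)
Rm=R.from_euler('z',th).as_matrix()
ctr=(TL+TR+BL+BR)/4; O=ctr-Rm@[5,0,10]; print('O',O)
loc=lambda p:(Rm.T@(p-O)).round(1)
for n,p in dict(jar=c(354,257,48),post=c(659,250,80),notch=c(270,185,30)).items(): print(n,p.round(1),loc(p))
print('rest',O+Rm@[125,30,0]); 
for n,p in dict(batt=c(98,58,17),driverL=c(255,415,14),driverR=c(548,394,5)).items(): print(n,p.round(1),loc(p))
print(px('top0',[0,0,0]))
E
```

```text
[561.8 264.1  10. ]
[ 563.8 -134.5   10. ]
[ 454.4 -134.7   10. ]
[453.8 263.4  10. ]
len 398.3803640099046 wid 107.97598260461912 yaw 0.0031264955712255313
O [5.03457220e+02 6.45349823e+01 1.77635684e-15]
jar [502.1  87.8  48. ] [-1.3 23.3 48. ]
post [501.9 -73.4  80. ] [  -2. -138.   80.]
notch [543.5 135.3  30. ] [40.3 70.7 30. ]
rest [6.28362814e+02 9.49256469e+01 1.77635684e-15]
batt [616.8 233.   17. ] [113.9 168.1  17. ]
driverL [419.2 143.9  14. ] [-84.   79.7  14. ]
driverR [429.9 -15.9   5. ] [-73.8 -80.2   5. ]
[313.17358246 426.40925223]
```

Call:
{"op": "send_rows", "data": {"rows": [[[3.6, -2.4, 0, 0, 0, 0.037], [7.1, -4.8, 0, 0, 0, 0.074], [10.7, -7.3, 0, 0, 0, 0.11], [14.3, -9.7, 0, 0, 0, 0.147], [17.8, -12.1, 0, 0, 0, 0.184], [21.4, -14.5, 0, 0, 0, 0.22], [25, -17, 0, 0, 0, 0.258], [28.5, -19.4, 0, 0, 0, 0.294], [32.1, -21.8, 0, 0, 0, 0.331], [35.7, -24.2, 0, 0, 0, 0.368]]], "grip": 80}}

```text
clock: 1.1
eef_pos: [481.2, -249.3, 303.7]
tool_rot: [-3.141, 0.0, 0.001]
force: [1.0, -1.1, -0.4]
width: 58.5
gripper_force: 0.0
```

Call:
{"op": "send_rows", "data": {"rows": [[[0, -4, 0, 0, 0, 0], [0, -8, 0, 0, 0, 0], [0, -12, 0, 0, 0, 0], [0, -16, 0, 0, 0, 0], [0, -20, 0, 0, 0, 0], [0, -24, 0, 0, 0, 0], [0, -28, 0, 0, 0, 0], [0, -31, 0, 0, 0, 0], [0, -31, 0, 0, 0, 0], [0, -31, 0, 0, 0, 0]]]}}

```text
clock: 2.1
eef_pos: [479.5, 59.5, 303.7]
tool_rot: [3.141, 0.001, 0.005]
force: [-0.0, -0.9, -0.8]
width: 58.8
gripper_force: 0.0
```

```bash
python3 - <<'E'
from h import *
im=snap('wrist','w1'); print(ctrl.read_state()['eef_pos'],im['K'] if 'K' in im else im['fx'],np.round(im['mount'],2).tolist())
s=cv2.imread('pics/w1.png');cv2.imwrite('pics/w1v.png',cv2.resize(s,(800,500)))
E
```

```text
[479.59322113  58.43572042 303.71974604] 337.03938023522 [[-0.0, 0.95, 0.31, 78.43], [1.0, 0.0, 0.0, -0.43], [0.0, 0.31, -0.95, -68.27], [0.0, 0.0, 0.0, 1.0]]
```

View pics/w1v.png

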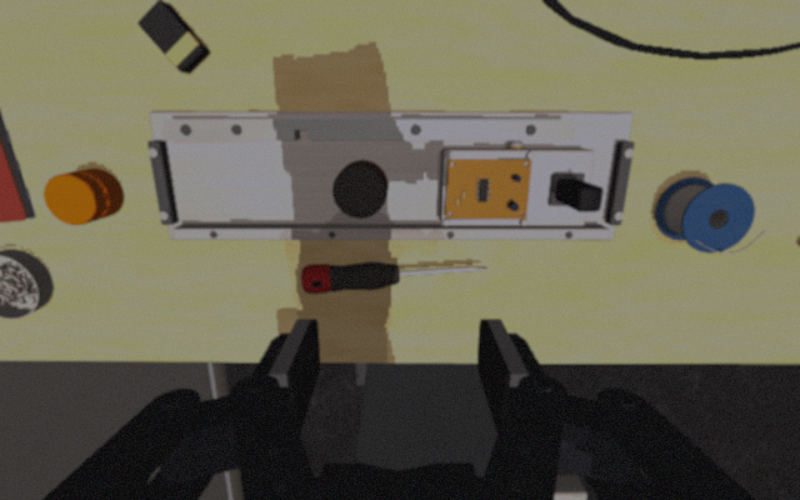

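The wrist view shows the jar lid at (360,189), the post top at about (587,196), the notch at (296,134) and the plunger housing at about (514,146).

```bash
python3 - <<'E'
from h import *
c=lambda u,v,z: pt('w1',u*.8,v*.8,z)
for n,p in dict(jar=(360,189,48),post=(587,196,80),notch=(296,134,30),plung=(514,146,30),TL=(150,112,10),TR=(632,112,10),BR=(612,240,10),BL=(172,240,10),batt=(175,37,17)).items(): print(n,c(*p).round(1))
E
```

```text
jar [505.7  89.4  48. ]
post [506.6 -71.8  80. ]
notch [545.8 140.1  30. ]
plung [537.3 -31.2  30. ]
TL [562.2 263.   10. ]
TR [ 563.6 -130.8   10. ]
BR [ 454.8 -131.6   10. ]
BL [453.4 262.3  10. ]
batt [616.4 230.5  17. ]
```

Call:
{"op": "send_rows", "data": {"rows": [[[1, -1.2, 4, 0, 0, 0], [2, -2.4, 8, 0, 0, 0], [2.4, -3.0, 12, 0, 0, 0], [2.4, -3.0, 14.5, 0, 0, 0], [2.4, -3.0, 16.5, 0, 0, 0], [2.4, -3.0, 18.5, 0, 0, 0], [2.4, -3.0, 20, 0, 0, 0], [2.4, -3.0, 21.3, 0, 0, 0], [2.4, -3.0, 21.3, 0, 0, 0], [2.4, -3.0, 21.3, 0, 0, 0]]]}}

```text
clock: 3.15
eef_pos: [503.9, 88.4, 91.0]
tool_rot: [3.141, -0.0, 0.002]
force: [-0.4, -0.0, 0.4]
width: 58.6
gripper_force: 0.0
```

```bash
python3 - <<'E'
from h import *
snap('wrist','w2'); s=ctrl.read_state(); print(s['eef_pos'],s['force'])
E
```

```text
[504.11941813  88.67216546  91.42911992] [ 0.80168653 -0.7291012   0.41128887]
```

View pics/w2.png

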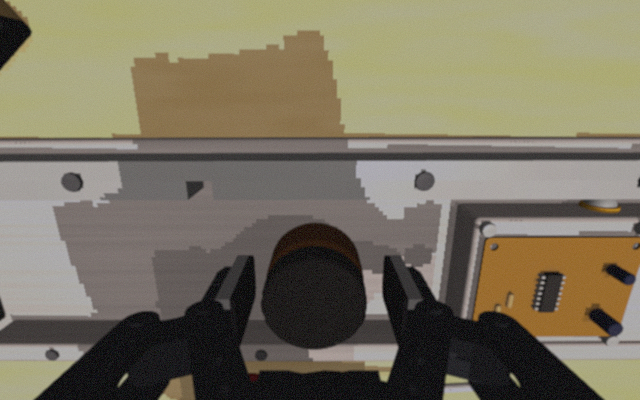

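The jar sits midway between the open fingers, so I'm closing. The notch shows at (195,185) and the plunger ball at about (600,205).

Call:
{"op": "send_rows", "data": {"rows": [[[0, 0, 0.3, 0, 0, 0], [0, 0, 0.3, 0, 0, 0], [0, 0, 0.3, 0, 0, 0], [0, 0, 0.3, 0, 0, 0], [0, 0, 0.3, 0, 0, 0], [0, 0, 0.3, 0, 0, 0]]], "grip": 255}}

```text
clock: 3.8
eef_pos: [504.3, 89.2, 88.8]
tool_rot: [-3.141, -0.002, 0.003]
force: [1.3, -0.6, 6.4]
width: 41.2
gripper_force: 60.9
```

```bash
python3 - <<'E'
from h import *
for u,v,z in((187,181,30),(204,181,30),(602,205,30),(600,208,24)): print(pt('w2',u,v,z).round(1))
E
```

```text
[549.8 140.9  30. ]
[549.8 134.2  30. ]
[539.9 -26.2  30. ]
[536.5 -31.   24. ]
```

Call:
{"op": "send_rows", "data": {"rows": [[[0, 0, -1, 0, 0, 0], [0, 0, -3, 0, 0, 0], [0, 0, -5.5, 0, 0, 0], [0, 0, -7.5, 0, 0, 0], [2, -0.1, -8, 0, 0, 0], [5, -0.3, -8, 0, 0, 0], [8, -0.4, -8, 0, 0, 0], [10.8, -0.6, -8, 0, 0, 0], [12.4, -0.6, -8, 0, 0, 0], [12.4, -0.6, -8, 0, 0, 0]]]}}

```text
clock: 4.8
eef_pos: [629.6, 95.4, 168.4]
tool_rot: [-3.141, -0.003, 0.002]
force: [-1.2, -0.4, 0.1]
width: 41.1
gripper_force: 60.6
```

Call:
{"op": "send_rows", "data": {"rows": [[[0, 0, 2, 0, 0, 0], [0, 0, 4, 0, 0, 0], [0, 0, 6, 0, 0, 0], [0, 0, 7.5, 0, 0, 0], [0, 0, 8.3, 0, 0, 0], [0, 0, 8.7, 0, 0, 0], [0, 0, 8.8, 0, 0, 0], [0, 0, 8.8, 0, 0, 0]]]}}

```text
clock: 5.6
eef_pos: [628.0, 95.5, 80.5]
tool_rot: [-3.141, -0.001, 0.003]
force: [0.8, -0.3, -0.5]
width: 40.9
gripper_force: 60.6
```

Call:
{"op": "send_rows", "data": {"rows": [[[0, 0, 0.05, 0, 0, 0], [0, 0, 0.1, 0, 0, 0], [0, 0, 0.13, 0, 0, 0], [0, 0, 0.16, 0, 0, 0], [0, 0, 0.16, 0, 0, 0]]]}}

```text
clock: 6.1
eef_pos: [627.8, 95.5, 78.8]
tool_rot: [-3.141, -0.0, 0.003]
force: [-0.9, 0.5, 3.2]
width: 41.0
gripper_force: 61.0
```

Contact is felt at 3.2 N, so I'm releasing and backing straight up.

Call:
{"op": "send_rows", "data": {"rows": [[[0, 0, 0, 0, 0, 0], [0, 0, 0, 0, 0, 0], [0, 0, 0, 0, 0, 0], [0, 0, 0, 0, 0, 0], [0, 0, -2, 0, 0, 0], [0, 0, -5, 0, 0, 0], [0, 0, -8.5, 0, 0, 0], [0, 0, -12, 0, 0, 0], [0, 0, -15, 0, 0, 0], [0, 0, -15, 0, 0, 0]]], "grip": 60}}

```text
clock: 7.1
eef_pos: [630.2, 95.8, 233.1]
tool_rot: [-3.14, -0.009, 0.003]
force: [0.0, 0.2, -0.9]
width: 64.9
gripper_force: 0.0
```

```bash
python3 - <<'E'
from h import *
snap('wrist','w3'); s=ctrl.read_state(); print(s['eef_pos'],s['width'])
E
```

```text
[628.86104962  95.64306411 230.63054807] 65.23987391099931
```

View pics/w3.png

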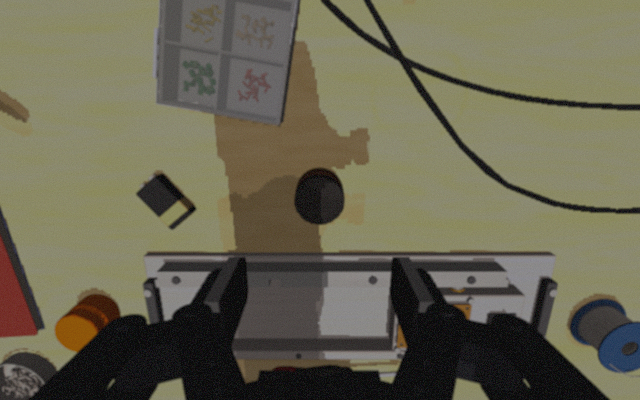

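The jar stands upright and released on the bench at (319,196), well behind the slide. Next is the post.

Call:
{"op": "send_rows", "data": {"rows": [[[-1.5, 2, 0, 0, 0, 0], [-4, 5.5, 0, 0, 0, 0], [-6.5, 9, 0, 0, 0, 0], [-9.5, 12.5, 0, 0, 0, 0], [-12, 15.8, 0, 0, 0, 0], [-12.5, 16.8, 0, 0, 0, 0], [-12.5, 16.8, 0, 0, 0, 0]]]}}

```text
clock: 7.85
eef_pos: [501.7, -74.8, 227.5]
tool_rot: [3.141, 0.002, -0.001]
force: [1.5, -0.0, -1.1]
width: 65.0
gripper_force: 0.0
```

```bash
python3 - <<'E'
from h import *
print('jar',pt('w3',319,196,38))
snap('wrist','w4'); s=ctrl.read_state(); print(s['eef_pos'],s['width'])
E
```

```text
jar [631.51733574  96.23109931  38.        ]
[503.09291358 -72.90193685 227.68337172] 65.78954796681681
```

View pics/w4.png

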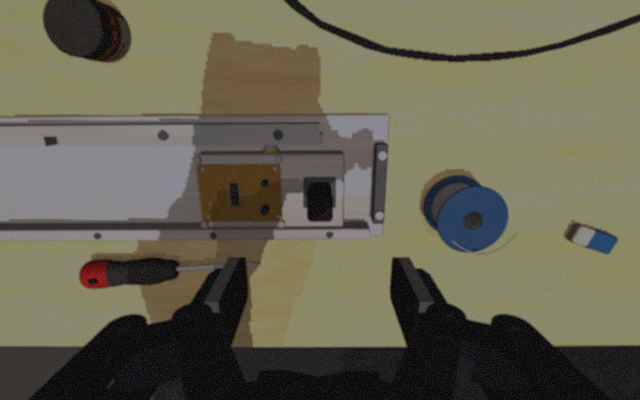

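```bash
python3 - <<'E'
from h import *
print('post',pt('w4',320,205,80),pt('w4',320,193,33), px('w4',[504,-73,80]))
print('notch',pt('w4',45,139,30),pt('w4',56,139,30),'ball',pt('w4',271,150,26))
E
```

```text
post [508.92249096 -75.28737527  80.        ] [503.6152784  -75.49473435  33.        ] [316.63472901 211.89584163]
notch [547.38836253 140.13090397  30.        ] [547.34863948 131.42784242  30.        ] ball [537.51245559 -36.32956063  26.        ]
```

Call:
{"op": "send_rows", "data": {"rows": [[[0, 0, 2, 0, 0, 0], [0, 0, 4.5, 0, 0, 0], [0, 0, 7, 0, 0, 0], [0, 0, 9, 0, 0, 0], [0, 0, 10.1, 0, 0, 0], [0, 0, 10.1, 0, 0, 0], [0, 0, 10.1, 0, 0, 0]]]}}

```text
clock: 8.6
eef_pos: [503.8, -72.1, 127.4]
tool_rot: [-3.141, -0.001, 0.004]
force: [-0.3, 0.5, -0.8]
width: 65.5
gripper_force: 0.0
```

Call:
{"op": "send_rows", "data": {"rows": [[[0.1, 0.15, 0, 0, 0, 0], [0.1, 0.15, 0, 0, 0, 0], [0.1, 0.15, 0, 0, 0, 0], [0.1, 0.15, 0, 0, 0, 0], [0.1, 0.15, 0, 0, 0, 0], [0.1, 0.15, 0, 0, 0, 0], [0.1, 0.15, 0, 0, 0, 0], [0.1, 0.15, 0, 0, 0, 0]]], "grip": 255}}

```text
clock: 9.4
eef_pos: [504.5, -74.7, 128.2]
tool_rot: [3.141, -0.002, 0.002]
force: [-0.2, 0.7, 6.0]
width: 16.8
gripper_force: 58.7
```

Call:
{"op": "send_rows", "data": {"rows": [[[0, -0.8, 0, 0, 0, 0], [0, -2.3, 0, 0, 0, 0], [0, -4, 0, 0, 0, 0], [0, -6, 0, 0, 0, 0], [0, -8, 0, 0, 0, 0], [0, -10, 0, 0, 0, 0], [-0.03, -12, 0, 0, 0, 0], [-0.04, -13.7, 0, 0, 0, 0], [-0.04, -14.7, 0, 0, 0, 0], [-0.04, -15, 0, 0, 0, 0]]]}}

```text
clock: 10.4
eef_pos: [503.9, 76.3, 128.2]
tool_rot: [3.141, -0.002, 0.004]
force: [0.3, -3.1, 6.6]
width: 16.7
gripper_force: 59.1
```

Call:
{"op": "send_rows", "data": {"rows": [[[0, -0.15, 0, 0, 0, 0], [0, -0.3, 0, 0, 0, 0], [0, -0.45, 0, 0, 0, 0], [0, -0.6, 0, 0, 0, 0], [0, -0.75, 0, 0, 0, 0], [0, -0.9, 0, 0, 0, 0]]]}}

```text
clock: 11.0
eef_pos: [503.9, 84.1, 128.2]
tool_rot: [3.141, -0.002, 0.002]
force: [-0.0, -1.4, 6.0]
width: 17.0
gripper_force: 59.1
```

Now in 1 mm steps, watching the y force.

Call:
{"op": "send_rows", "data": {"rows": [[[0, -0.1, 0, 0, 0, 0], [0, -0.2, 0, 0, 0, 0], [0, -0.3, 0, 0, 0, 0], [0, -0.4, 0, 0, 0, 0], [0, -0.4, 0, 0, 0, 0]]]}}

```text
clock: 11.5
eef_pos: [503.9, 88.6, 128.2]
tool_rot: [-3.142, -0.002, 0.003]
force: [0.0, -1.2, 6.6]
width: 17.3
gripper_force: 59.0
```

Call:
{"op": "send_rows", "data": {"rows": [[[0, -0.1, 0, 0, 0, 0], [0, -0.2, 0, 0, 0, 0], [0, -0.2, 0, 0, 0, 0]]]}}

```text
clock: 11.8
eef_pos: [503.9, 91.1, 128.2]
tool_rot: [-3.141, -0.002, 0.003]
force: [-0.4, 0.3, 6.2]
width: 16.8
gripper_force: 59.0
```

Call:
{"op": "send_rows", "data": {"rows": [[[0, -0.1, 0, 0, 0, 0], [0, -0.15, 0, 0, 0, 0], [0, -0.15, 0, 0, 0, 0]]]}}

```text
clock: 12.1
eef_pos: [503.9, 93.5, 128.2]
tool_rot: [-3.14, -0.002, 0.004]
force: [-0.1, 2.9, 6.2]
width: 16.8
gripper_force: 59.0
```

Call:
{"op": "send_rows", "data": {"rows": [[[0, -0.05, 0, 0, 0, 0], [0, -0.1, 0, 0, 0, 0], [0, -0.1, 0, 0, 0, 0]]]}}

```text
clock: 12.4
eef_pos: [503.9, 95.8, 128.2]
tool_rot: [-3.138, -0.002, 0.005]
force: [-0.6, 4.3, 6.4]
width: 16.6
gripper_force: 59.1
```

Call:
{"op": "send_rows", "data": {"rows": [[[0, -0.05, 0, 0, 0, 0], [0, -0.1, 0, 0, 0, 0], [0, -0.1, 0, 0, 0, 0]]]}}

```text
clock: 12.7
eef_pos: [503.8, 96.0, 128.2]
tool_rot: [-3.139, -0.002, 0.004]
force: [-0.2, 3.3, 5.5]
width: 17.1
gripper_force: 59.2
```

Call:
{"op": "send_rows", "data": {"rows": [[[0, -0.05, 0, 0, 0, 0], [0, -0.1, 0, 0, 0, 0], [0, -0.1, 0, 0, 0, 0]]]}}

```text
clock: 13.0
eef_pos: [503.9, 96.2, 128.2]
tool_rot: [-3.14, -0.002, 0.003]
force: [-0.9, 1.5, 6.1]
width: 16.9
gripper_force: 59.2
```

```bash
python3 - <<'E'
from h import *
im=snap('wrist','w5'); s=ctrl.read_state(); print(s['eef_pos'],s['force'])
for z in (30,):
  print(px('w5',[546,137,z]))
u,v=map(int,px('w5',[542,137,30]))
c=cv2.imread('pics/w5.png')[max(v-50,0):v+50,max(u-70,0):u+70]; print(u,v)
cv2.imwrite('pics/c5.png',cv2.resize(c,None,fx=5,fy=5,interpolation=cv2.INTER_CUBIC))
E
```

```text
[503.87123295  96.21610529 128.20502438] [0.6990651  1.87787115 5.11737097]
[239.14959709 170.39524463]
239 178
```

View pics/c5.png

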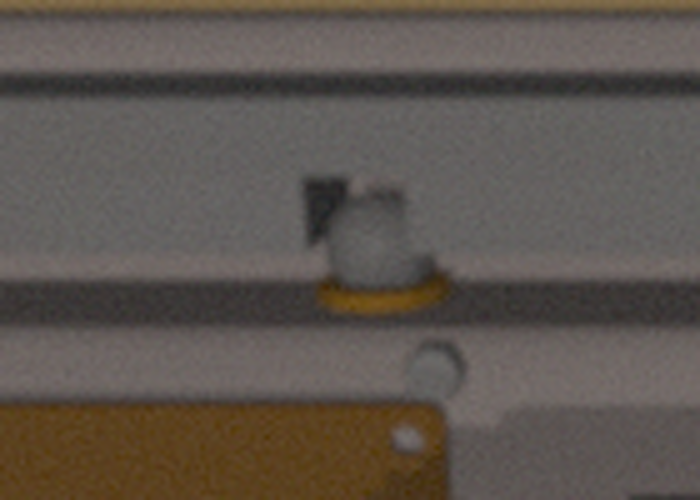

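The crop shows the ball sitting inside the notch's gap at about (370,235). The tool has jumped ahead and now stays put while the force falls off, so the detent has dropped. I'll relax the remaining force and check that it's still.

Call:
{"op": "send_rows", "data": {"rows": [[[0, -0.05, 0, 0, 0, 0], [0, -0.1, 0, 0, 0, 0], [0, -0.1, 0, 0, 0, 0], [0, -0.1, 0, 0, 0, 0], [0, -0.1, 0, 0, 0, 0]]]}}

```text
clock: 13.55
eef_pos: [503.9, 96.4, 128.2]
tool_rot: [-3.141, -0.002, 0.003]
force: [0.3, -0.7, 5.9]
width: 16.9
gripper_force: 59.3
```

Call:
{"op": "send_rows", "data": {"rows": [[[0, -0.05, 0, 0, 0, 0], [0, -0.1, 0, 0, 0, 0], [0, -0.15, 0, 0, 0, 0], [0, -0.15, 0, 0, 0, 0], [0, -0.15, 0, 0, 0, 0]]]}}

```text
clock: 14.05
eef_pos: [503.8, 96.8, 128.2]
tool_rot: [3.141, -0.002, 0.002]
force: [-0.4, -3.5, 6.6]
width: 17.0
gripper_force: 59.4
```

The notch now resists with a growing force, so the carriage sits in the well. I'll go back to the zero-force point.

Call:
{"op": "send_rows", "data": {"rows": [[[0, 0.1, 0, 0, 0, 0], [0, 0.15, 0, 0, 0, 0], [0, 0.15, 0, 0, 0, 0], [0, 0.15, 0, 0, 0, 0], [0, 0.15, 0, 0, 0, 0], [0, 0.15, 0, 0, 0, 0]]]}}

```text
clock: 14.65
eef_pos: [503.8, 96.5, 128.2]
tool_rot: [-3.141, -0.002, 0.003]
force: [-0.0, -1.5, 5.8]
width: 16.7
gripper_force: 59.2
```

```bash
python3 - <<'E'
from h import *
snap('top','top1'); s=ctrl.read_state(); print(s['eef_pos'],s['force'],s['gripper_force'])
im=snap('wrist','w6'); u,v=map(int,px('w6',[542,137,30]))
a=cv2.imread('pics/w6.png')[v-30:v+30,u-40:u+40]
b=cv2.imread('pics/top1.png')[150:270,195:375]
a=cv2.resize(a,(400,300),interpolation=cv2.INTER_CUBIC);b=cv2.resize(b,(400,267))
cv2.imwrite('pics/c6.png',np.vstack([a,b]))
E
```

```text
[503.87016543  96.52925052 128.19550124] [-0.6689648  -0.21177796  6.84656981] 59.23609972000122
```

View pics/c6.png

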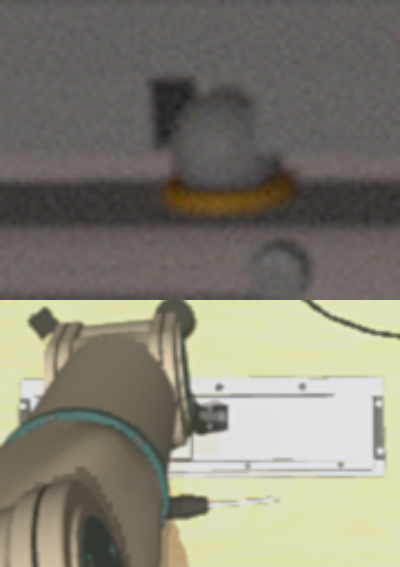

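The ball bulges into the notch (top crop, about (212,130)), the bystanders in view haven't moved, the residual force is near zero and the grip is 59 N. I'm handing in.

```bash
python3 -c "
from cell import ctrl
print(ctrl.finish_job())"
```

```text
the job is handed in; nothing more can be done
None
```

I set the jar upright on the bench behind the slide and let go, then slid the carriage left until its ball dropped into the notch; I handed the job in at about 15 s with the post gripped at 59 N, but no verdict came back.

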